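# Raise the fume booth's window to the height mark and start the fan

## Robot

A 6-joint arm with a two-finger parallel gripper is mounted at the origin on a cart in front of the work surface, level with it; the furniture and walls round the work are solid. World frame = base frame: x ahead of the robot, y to its left, z up, the work surface at z = 0. Lengths are in m, angles in rad, forces in N, time in s.
With the tool pointing down it reaches from about 0.3 to 0.875 m from the base axis. Payload 6.4 kg.
Tool frame: the origin (TCP) lies midway between the tips of the shut fingers; the grasp point (between the pads) lies 19 mm behind it (ctrl.pinch_z is the distance from the TCP to the grasp point, in m); z points along the fingers, y is the line along which they close (so a half turn about z gives the same grasp; the last joint's range is limited). The gripper opens to 85 mm and grips with 20 to 120 N. Pads are 22 mm wide; open, the fingers measure 114 mm over their backs; the gripper's body (76 mm by 85 mm) begins 54 mm behind the grasp point. The pads swing forward as they close: fully open they stand 13 mm farther back than shut.
Start: joints at [-1.529, 0.181, 1.607, -0, 1.354, -0.206], TCP at [0.141, -0.557, 0.231] pointing down, gripper open.
Joint ranges: [-2.99, 2.99], [-0.89, 2.07], [0.3, 2.58], [-1.14, 4.28], [0, 2.63], [-3.12, 3.12]. Speed limits (rad/s): [2.57, 2.57, 3.01, 3.14, 3.14, 3.14].

## Interface

Orientations are given as a unit quaternion [w, x, y, z].
In Python, from bench import ctrl gives the robot as it stands.
- The arm moves only by the tool apply_moves, never from a script. Its argument "moves" is a list of rows, each an object with "jaw": the opening, from 0 (shut) to 1 (fully open); "offset": the shift along the tool's x, y, z in mm, a list of three; "rot": the turn, a rotation vector about the tool's x, y, z in degrees, a list of three. In form: [{"jaw": jaw, "offset": [dx, dy, dz], "rot": [ax, ay, az]}, ...]. A call has exactly 5 rows; each row shifts and turns the commanded pose from where the row before left it, along the tool's axes as they then stand; what a row does not reach is not made up. A row lasts 1/8 s, in which the tool goes at most 62.5 mm and 10.7 degrees, less where a joint would pass 70% of its speed; a pose out of reach is approached as far as the arm can. A call is refused whole if a number of a shift passes 62.5 or a number of a turn 10.7, either way. A call with a gripper value outside its range is refused whole. The fingers move at their own pace and stop on an object; the grip force is fixed at half the most. Time passes only in rows, so rows that do not move let the fingers close, or fill a call up. It gives the time, the measured TCP pose, the force, the opening and the grip force at its end, in the units of the state.
- ctrl.get_obs(): the state, without advancing time (a new reading comes with each control period).
- ctrl.camera(name): name is "scene" or "side" or "wrist"; returns (picture, depth): 420x560x3 uint8, red, green, blue; 420x560 float32, m along the optical axis (not along the pixel's ray), 0 where there is no reading.
- ctrl.camera_params(name): a dict with "K" (3x3 intrinsics, pixels), "cam_to_world" (4x4, takes a point from camera to world coordinates); the wrist camera has in their place "mount" (4x4, takes a point from camera to tool coordinates, whose origin is the TCP and whose axes are the flange's). Camera axes: x right, y down, z forward; pixel columns grow to the right and rows downward; lengths in m; the calibration is good to about 2 mm. The wrist camera is an equidistant fisheye: a pixel r from the principal point sees the ray r / f radians off the axis. A picture is of the moment at which its call begins: read the wrist's pose just before it. camera_params takes no time and is no camera call.
- ctrl.hand_in(): hands the job in; it is judged then, once.
Trained networks look in the newest picture that a camera, given by its name, has taken for a name from the list of things; names that differ only in an ending like _2 or _b are one class to them, and where a whole thing is asked for, a point or a joint stands for the part that bears it (a point fixed in the world has none). Each returns a list of dicts, best first, with "score" (0 to 1); they miss things now and then, are a little off and sometimes report something else, mostly with a low value. They report only what shows in the picture. A call takes as long as a camera call.
- ctrl.outline_of(camera, target): "region" (420x560 bool, what is visible of it) and "position" ([column, row] in pixels, amid what is visible of it).
The state is a dict: "time_s": time; "q": joint angles; "dq": joint speeds; "joint_efforts": joint torques, N m; "eef_pos": TCP position; "eef_rot": TCP orientation; "wrist_force": force on the tool from outside, world axes, zero at the start; "torque": the same for the moment, N m; "opening": opening from 0.0 (shut) to 1.0 (fully open); "grasp_force": force on a finger pad.
Only numpy, scipy, OpenCV 4.12 (cv2) and the standard library are available. Lean on these libraries where they do the work, as an engineer would, in place of code of your own. Each camera call takes 0.05 s, during which the arm holds its last target. There are 200 camera calls.

## Task

With the fingertips beneath the lip of the small fume booth's sliding window, gently push the window up until the underside of its lip is level with the pointer clamped on the booth's left post, and leave it standing there. Then press the button on the fan switch box fully down and let it go. Grasp and lift nothing, and leave the loose things where they are, the circuit board inside the booth and the round tin included.

Things in the scene. Friction and masses are not known exactly. Their poses are not given: they have to be found in the camera images.
- booth: small grey fume booth, fixed, 270 mm wide (y), 100 mm deep (x), two upright guide posts 474 mm high at its front. Origin: middle of its front edge at bench level; x points into the booth (away from the robot), y to its left, z up. The fronts of the posts lie in its plane x = 0.
- sash: clear window in an aluminium frame, 228 mm wide, 176 high, sliding straight up between the posts. Counterweighted: it stays at any height and takes 2 to 4 N to move either way. Its lower edge starts 110 to 140 mm above the bench and can rise to 290. Origin: middle of its lower edge, front face of the pane; axes like the booth's. Along the lower edge runs the lip (see lip).
- lip (a point): point on the lip's underside, mid-width, 39 mm out from the pane. The lip is 216 mm wide, a wedge: flat underside 45 mm deep ending in a round nose (radius 6 mm, axis 6 mm straight above this point), top sloping from the nose back up to the pane, 43 mm higher. The space beneath it is free down to the bench. Axes like the booth's.
- mark (a point): tip of the pointer clamped on the booth's left post: a bent steel pin on a dark collar, 6 mm thick, just beyond the left end of the lip, reaching 36 mm out from the post. The point is on the pin's centre line. Its height (210 to 265 mm above the bench) is the working height for the underside of the lip. Fixed. Axes like the booth's.
- fan_box: fan switch box, grey, fixed to the bench, 70 x 90 x 28 mm; origin under its middle. It stands to the right or left of the booth, the tin at the other side.
- fan_button_top (a point): centre of the top of the round black push button (32 mm across) on the fan switch box, 50 mm above the bench; pressed straight down. 48 mm round collar; top 10 mm above the collar.
- fan_button (a joint): travel of the fan button, m: 0 released, 0.006 fully down; a spring pushes it back (1.5 N at the start, 5 N fully down). It counts as pressed past 0.0045.
- spare_board: loose green circuit board, 40 x 59 x 14 mm, lying on the floor of the booth; origin under its middle
- tip_tin: loose round flat tin, 59 mm across, 23 mm high, on the bench; origin under its middle.
- driver_red: loose small screwdriver, 154 mm long, lying on the bench in front of the booth; origin under its middle
- flux_brush: loose small flat brush, 122 mm long, lying on the bench near the screwdriver; origin under its middle
- tweezers_a: loose steel tweezers, 122 mm long, lying on the bench to the right in front of the booth; origin under their middle
- kapton_roll: loose roll of tape lying flat on the bench at the left, 62 mm across, 12 mm high; origin under its middle

How it is judged:
By the outcome, as a careful person would: the job done as asked, in the order asked, and still so for the second after the job is handed in, with the robot touching nothing.
It also fails if it takes over 50 s, if anything falls off the work surface, if the arm or the gripper's body presses on something with over 40 N, if the wrist force passes 120 N, or if a joint passes its speed limit or range.

## Working session

There is one attempt and no reset: what is moved stays moved. The work goes in short steps, Python scripts to look and compute and a tool call to move; the robot and the scene stay as the last step left them, time stands still between calls to the robot, and variables do not carry over. Pictures are saved under pics/ and viewed, at most 10 in all, crops included, and the job is handed in when it is done.

Besides the shell and the picture viewer there is one more tool, called after "Request:" by a JSON object that holds its "fn" and its "kwargs", one argument or row to a line. apply_moves: Moves the arm, as the interface text tells. Its arguments: {"type":"object","properties":{"moves":{"type":"array"}},"required":["moves"]}

```bash
mkdir -p pics; ls; cat > h.py <<'E'
import numpy as np, cv2
from bench import ctrl
from scipy.spatial.transform import Rotation as R
def cloud(name,depth):
    p=ctrl.camera_params(name);K=np.array(p["K"]);T=np.array(p["cam_to_world"])
    v,u=np.mgrid[:420,:560]
    P=np.stack([(u-K[0,2])/K[0,0]*depth,(v-K[1,2])/K[1,1]*depth,depth],-1)
    return P@T[:3,:3].T+T[:3,3]
def proj(name,X):
    p=ctrl.camera_params(name);K=np.array(p["K"]);T=np.linalg.inv(np.array(p["cam_to_world"]))
    c=np.atleast_2d(X)@T[:3,:3].T+T[:3,3]; q=c@K.T; return q[:,:2]/q[:,2:]
def state():
    o=ctrl.get_obs(); print(round(o["time_s"],3),np.round(o["eef_pos"],4),np.round(o["eef_rot"],4),np.round(o["wrist_force"],1),round(float(o["opening"]),2)); return o
E
python3 - <<'E'
from h import *
state()
for c in ["scene","side"]:
    im,d=ctrl.camera(c); cv2.imwrite(f"pics/{c}0.png",im[...,::-1]); np.save(f"/tmp/{c}.npy",d)
    P=cloud(c,d); print(c,np.round(ctrl.camera_params(c)["cam_to_world"],3).tolist(),np.round(ctrl.camera_params(c)["K"],1).tolist())
    for t in ["booth","sash","lip","mark","fan_box","fan_button_top","tip_tin","spare_board"]:
        try: r=ctrl.outline_of(c,t)
        except Exception as e: print(t,e); continue
        for x in r[:1]:
            m=x["region"]&(d>0); q=P[m]
            print(t,round(x["score"],2),np.round(x["position"]),m.sum(), np.round(np.median(q,0),3) if len(q) else '', np.round(np.percentile(q,[2,98],axis=0),3).tolist() if len(q) else '')
E
```

```text
pics
0.0 [ 0.141  -0.5568  0.2304] [-9.000e-04  9.923e-01  1.236e-01  1.000e-04] [-0.6 -0.4  0.4] 1.0
scene [[-0.476, -0.37, 0.798, -0.603], [-0.879, 0.199, -0.433, 0.672], [0.001, -0.907, -0.42, 0.736], [0.0, 0.0, 0.0, 1.0]] [[521.8, 0.0, 283.9], [0.0, 521.8, 201.1], [0.0, 0.0, 1.0]]
booth 0.81 [254. 172.] 12646 [0.61  0.1   0.201] [[0.567, -0.044, 0.001], [0.706, 0.223, 0.463]]
sash 0.84 [263. 173.] 5077 [0.605 0.095 0.205] [[0.562, -0.019, 0.129], [0.615, 0.198, 0.297]]
lip 0.84 [257. 168.] 5094 [0.605 0.095 0.206] [[0.562, -0.02, 0.129], [0.615, 0.198, 0.297]]
mark 0.51 [215. 160.] 133 [0.604 0.218 0.261] [[0.569, 0.194, 0.248], [0.62, 0.236, 0.269]]
fan_box 0.74 [399. 229.] 229 [ 0.421 -0.263  0.017] [[0.398, -0.286, 0.001], [0.464, -0.256, 0.027]]
tip_tin 0.92 [233. 282.] 361 [0.41  0.259 0.019] [[0.392, 0.232, 0.0], [0.447, 0.283, 0.023]]
spare_board 0.52 [253. 228.] 135 [0.663 0.094 0.006] [[0.64, 0.068, 0.002], [0.688, 0.119, 0.014]]
side [[1.0, 0.008, 0.007, 0.507], [-0.001, -0.561, 0.828, -0.871], [0.011, -0.828, -0.561, 0.827], [0.0, 0.0, 0.0, 1.0]] [[393.2, 0.0, 273.8], [0.0, 393.2, 210.3], [0.0, 0.0, 1.0]]
booth 0.62 [319. 210.] 6906 [ 0.63  -0.047  0.239] [[0.571, -0.052, 0.006], [0.697, 0.206, 0.469]]
lip 0.87 [303. 217.] 966 [0.591 0.075 0.155] [[0.563, -0.041, 0.129], [0.612, 0.194, 0.302]]
mark 0.48 [299. 165.] 35 [0.597 0.211 0.263] [[0.572, 0.197, -0.197], [0.677, 1.089, 0.271]]
fan_box 0.62 [239. 364.] 1188 [ 0.439 -0.323  0.028] [[0.405, -0.354, 0.008], [0.472, -0.268, 0.051]]
fan_button_top 0.57 [240. 352.] 141 [ 0.438 -0.312  0.05 ] [[0.425, -0.323, 0.042], [0.452, -0.296, 0.053]]
tip_tin 0.57 [248. 222.] 194 [0.424 0.237 0.021] [[0.397, 0.221, 0.002], [0.45, 0.273, 0.025]]
spare_board 0.23 [301. 165.] 31 [0.603 0.21  0.263] [[0.579, 0.195, -0.245], [0.686, 1.185, 0.273]]
```

View pics/scene0.png

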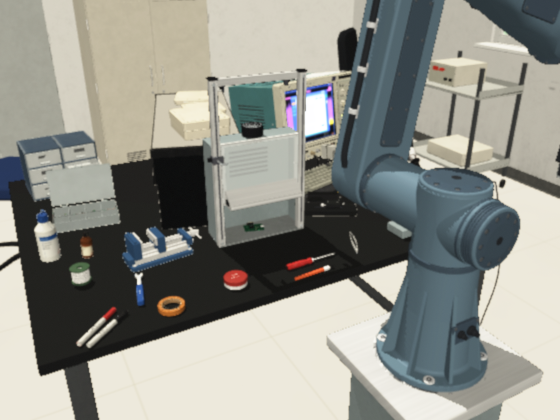

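View pics/side0.png

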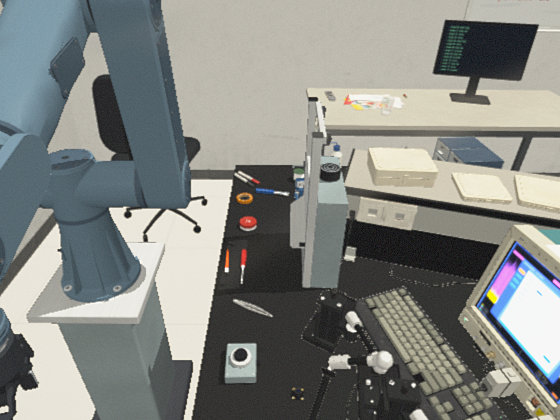

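The scene view shows the booth centred near (255,165), with the pointer on its left post at about (215,160). The fan box is to the right at (399,229). In the side view the button is at (240,352) and the pointer near (299,165).

```bash
python3 - <<'E'
from h import *
out=[]
for c,(u0,v0,u1,v1) in {"scene":(190,120,310,250),"side":(270,140,350,300)}.items():
    im=cv2.imread(f"pics/{c}0.png"); out.append(cv2.resize(im[v0:v1,u0:u1],None,fx=590/(v1-v0)*.99,fy=590/(v1-v0)*.99,interpolation=cv2.INTER_CUBIC)[:580,:480])
o=np.hstack(out)[:, :]; print(o.shape,[x.shape for x in out]); cv2.imwrite("pics/crop1.png",cv2.resize(o,None,fx=min(1,800/o.shape[1]),fy=min(1,800/o.shape[1])))
d=np.load("/tmp/scene.npy");P=cloud("scene",d)
ctrl.camera("scene")
r=ctrl.outline_of("scene","sash")[0]["region"]
q=P[r]
# yaw: pane points
a=q[(q[:,2]>0.2)&(q[:,2]<0.28)]
for z0 in (.13,.14,.15,.16,.17,.18,.2,.22,.25):
    s=q[abs(q[:,2]-z0)<.004]; 
    if len(s)>5: print(z0,len(s),np.polyfit(s[:,1],s[:,0],1).round(3),s[:,1].min().round(3),s[:,1].max().round(3),np.median(s[:,0]).round(3))
b=ctrl.outline_of("scene","booth")[0]["region"]
q=P[b]
for z0 in (.05,.1,.35,.4,.44): 
    s=q[(abs(q[:,2]-z0)<.01)]; s=s[np.argsort(s[:,1])]; print(z0,len(s)); 
    for k in (s[s[:,1]<.0],s[s[:,1]>.17]): print('  ',len(k),np.round(np.percentile(k,[3,50,97],axis=0),3).tolist())
m=ctrl.outline_of("scene","mark")[0]["region"]; vv,uu=np.where(m)
for v in range(vv.min(),vv.max()+1): print(v,[(u,*np.round(P[v,u]*1000).astype(int).tolist()) for u in uu[vv==v]][::2])
E
```

```text
(580, 772, 3) [(580, 480, 3), (580, 292, 3)]
0.13 244 [0.089 0.558] -0.014 0.199 0.564
0.14 315 [0.055 0.571] -0.017 0.2 0.576
0.15 302 [0.046 0.583] -0.016 0.2 0.587
0.16 287 [0.036 0.595] -0.023 0.198 0.599
0.17 217 [0.043 0.603] -0.021 0.201 0.607
0.18 196 [0.039 0.604] -0.023 0.201 0.607
0.2 209 [0.042 0.604] -0.025 0.202 0.608
0.22 214 [0.041 0.604] -0.025 0.208 0.608
0.25 202 [0.043 0.603] -0.022 0.192 0.607
0.05 492
   154 [[0.594, -0.046, 0.041], [0.667, -0.034, 0.048], [0.699, -0.004, 0.059]]
   107 [[0.605, 0.206, 0.041], [0.62, 0.219, 0.05], [0.706, 0.224, 0.059]]
0.1 147
   39 [[0.594, -0.125, 0.091], [0.599, -0.032, 0.097], [0.964, -0.025, 0.108]]
   108 [[0.604, 0.205, 0.091], [0.624, 0.219, 0.1], [0.707, 0.224, 0.109]]
0.35 139
   65 [[0.594, -0.044, 0.34], [0.599, -0.03, 0.35], [0.616, -0.024, 0.359]]
   74 [[0.605, 0.204, 0.341], [0.61, 0.217, 0.351], [0.628, 0.224, 0.36]]
0.4 146
   72 [[0.594, -0.045, 0.391], [0.6, -0.031, 0.4], [0.618, -0.024, 0.41]]
   74 [[0.604, 0.205, 0.391], [0.609, 0.217, 0.4], [0.621, 0.224, 0.409]]
0.44 330
   107 [[0.594, -0.043, 0.431], [0.606, -0.027, 0.44], [0.638, -0.001, 0.449]]
   119 [[0.604, 0.177, 0.43], [0.613, 0.211, 0.441], [0.641, 0.224, 0.45]]Traceback (most recent call last):
  File "<stdin>", line 20, in <module>
IndexError: list index out of range
```

View pics/crop1.png

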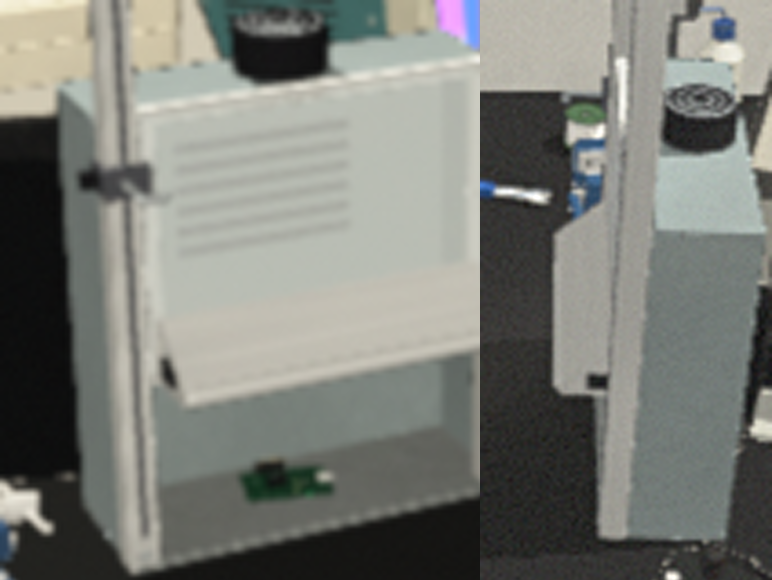

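The crop shows the collar and bent pin on the left post. The pin tip is near scene px (228,164) and side px (293,167). The lip nose runs low across the sash.

```bash
cat >> h.py <<'E'
psi=-0.042; B0=np.array([0.5992,0.089,0]); RB=R.from_euler('z',psi).as_matrix()
def b2w(p): return np.atleast_2d(p)@RB.T+B0
def w2b(p): return (np.atleast_2d(p)-B0)@RB
def ray(name,u,v):
    p=ctrl.camera_params(name);K=np.array(p["K"]);T=np.array(p["cam_to_world"])
    return T[:3,3],T[:3,:3]@np.linalg.inv(K)@[u,v,1]
def hitx(name,u,v,xb=-0.036):
    o,d=ray(name,u,v); ob=w2b(o)[0]; db=d@RB; return ob+(xb-ob[0])/db[0]*db
E
python3 - <<'E'
from h import *
print("scene tip",hitx("scene",228,164).round(4),"side tip",hitx("side",293.3,166.8).round(4), hitx("scene",228,164,-.033).round(4))
p=ctrl.camera_params("wrist"); print(np.round(p["mount"],3).tolist(),np.round(p["K"],1).tolist())
d=np.load("/tmp/side.npy");P=cloud("side",d); im=cv2.imread("pics/side0.png")
sub=P[335:385,220:262]; m=(sub[...,2]>.044)&(sub[...,2]<.056)&(im[335:385,220:262].max(-1)<90)
q=sub[m]; print("button",len(q),q.min(0).round(4),q.max(0).round(4),q.mean(0).round(4))
m=(sub[...,2]>.022)&(sub[...,2]<.033);q=sub[m];print("box",np.percentile(q,[1,99],axis=0).round(4))
m=(sub[...,2]>.036)&(sub[...,2]<.043)&(im[335:385,220:262].min(-1)>130);q=sub[m];print("collar",len(q),np.percentile(q,[1,99],axis=0).round(4))
d=np.load("/tmp/scene.npy");P=cloud("scene",d)
for v in range(156,172): print(v,[tuple(np.round(w2b(P[v,u])[0]*1000).astype(int).tolist()) for u in range(208,234,2)])
# lip edge: columns mid
for u in (235,250,265,280,290):
    for v in range(190,216):
        b=w2b(P[v,u])[0]
        if b[2]<.14 and b[0]<-.02: last=(u,v,b.round(4))
    print(last)
E
```

```text
scene tip [-0.036   0.1092  0.2593] side tip [-0.036  -0.1662  0.4084] [-0.033   0.1082  0.2581]
[[0.0, -0.953, -0.304, 0.079], [1.0, 0.001, -0.0, 0.001], [0.0, -0.304, 0.953, -0.143], [0.0, 0.0, 0.0, 1.0]] [[325.2, 0.0, 281.0], [0.0, 325.2, 209.0], [0.0, 0.0, 1.0]]
button 123 [ 0.4245 -0.325   0.044 ] [ 0.452  -0.2969  0.0538] [ 0.4386 -0.3114  0.0498]
box [[ 0.4032 -0.3538  0.0226]
 [ 0.473  -0.2652  0.0323]]
collar 141 [[ 0.4147 -0.3318  0.0362]
 [ 0.4608 -0.2885  0.0427]]
156 [(53, 133, 256), (15, 140, 269), (11, 136, 270), (2, 133, 272), (4, 127, 271), (6, 121, 269), (7, 115, 268), (4, 110, 268), (9, 103, 266), (11, 97, 264), (12, 91, 263), (8, 87, 263), (12, 80, 261)]
157 [(56, 133, 252), (16, 140, 266), (8, 137, 268), (5, 132, 269), (7, 126, 267), (2, 122, 268), (-2, 118, 268), (1, 112, 267), (7, 104, 263), (11, 97, 261), (9, 92, 261), (3, 89, 262), (8, 81, 259)]
158 [(12, 146, 266), (15, 140, 264), (0, 139, 269), (-7, 136, 270), (-2, 129, 268), (3, 122, 265), (-1, 118, 266), (-1, 113, 265), (11, 103, 259), (4, 100, 261), (13, 91, 256), (8, 87, 258), (10, 81, 256)]
159 [(12, 1
[... 2176 characters left out ...]
 228), (6, 100, 229), (12, 93, 226), (8, 89, 227), (10, 82, 225)]
170 [(64, 132, 212), (42, 134, 220), (22, 134, 227), (4, 135, 233), (4, 129, 232), (7, 123, 230), (2, 119, 231), (7, 112, 228), (6, 106, 228), (10, 99, 225), (9, 94, 224), (8, 89, 224), (3, 85, 225)]
171 [(61, 133, 210), (43, 133, 216), (20, 135, 225), (1, 136, 231), (2, 130, 230), (1, 125, 230), (4, 118, 227), (9, 111, 224), (8, 106, 224), (8, 100, 223), (8, 94, 222), (6, 89, 222), (9, 83, 220)]
(235, 210, array([-0.0393,  0.0967,  0.1271]))
(250, 207, array([-0.0357,  0.0518,  0.125 ]))
(265, 204, array([-0.0327,  0.0058,  0.1234]))
(280, 201, array([-0.039 , -0.037 ,  0.1265]))
(290, 199, array([-0.04  , -0.0676,  0.1269]))
```

Request:
{"fn": "apply_moves", "kwargs": {
  "moves": [
    {"jaw":0,"offset":[48,-32,-18],"rot":[0,0,0]},
    {"jaw":0,"offset":[48,-32,-18],"rot":[0,0,0]},
    {"jaw":0,"offset":[48,-32,-18],"rot":[0,0,0]},
    {"jaw":0,"offset":[48,-32,-18],"rot":[0,0,0]},
    {"jaw":0,"offset":[48,-32,-18],"rot":[0,0,0]}
  ]
}}

```text
time_s: 1.72
eef_pos: [0.3354, -0.342, 0.3221]
eef_rot: [0.0, 0.992, 0.123, 0.0]
wrist_force: [1.0, 0.1, 0.1]
opening: 0.0
grasp_force: 0.0
```

Request:
{"fn": "apply_moves", "kwargs": {
  "moves": [
    {"jaw":0,"offset":[0,0,0],"rot":[0,0,-10]},
    {"jaw":0,"offset":[0,0,0],"rot":[0,0,-10]},
    {"jaw":0,"offset":[0,0,0],"rot":[0,10,0]},
    {"jaw":0,"offset":[0,0,0],"rot":[0,10,0]},
    {"jaw":0,"offset":[0,0,0],"rot":[0,10,0]}
  ]
}}

```text
time_s: 2.35
eef_pos: [0.3347, -0.3438, 0.3224]
eef_rot: [-0.075, 0.922, 0.284, 0.25]
wrist_force: [0.0, -0.0, -0.7]
opening: 0.001
grasp_force: 0.0
```

```bash
python3 - <<'E'
from h import *
o=state(); print(np.round(o["q"],3)); print(R.from_quat(np.roll(o["eef_rot"],-1)).as_matrix().round(3))
E
```

```text
2.35 [ 0.3347 -0.3438  0.3224] [-0.0753  0.9225  0.2843  0.25  ] [ 0.  -0.  -0.7] 0.0
[-1.385 -0.081  1.784  0.483  1.655 -0.424]
[[ 0.713  0.562  0.418]
 [ 0.487 -0.827  0.281]
 [ 0.504  0.003 -0.864]]
```

Request:
{"fn": "apply_moves", "kwargs": {
  "moves": [
    {"jaw":0,"offset":[20,8,12],"rot":[0,10,0]},
    {"jaw":0,"offset":[18,8,15],"rot":[0,10,0]},
    {"jaw":0,"offset":[15,8,18],"rot":[0,10,0]},
    {"jaw":0,"offset":[12,8,20],"rot":[0,10,0]},
    {"jaw":0,"offset":[8,8,22],"rot":[0,10,0]}
  ]
}}

```text
time_s: 2.98
eef_pos: [0.454, -0.3116, 0.3217]
eef_rot: [-0.188, 0.731, 0.225, 0.616]
wrist_force: [0.2, -0.8, -0.1]
opening: -0.001
grasp_force: 0.0
```

```bash
python3 - <<'E'
from h import *
o=state(); print(np.round(o["q"],3)); print(R.from_quat(np.roll(o["eef_rot"],-1)).as_matrix().round(3))
E
```

```text
2.975 [ 0.454  -0.3116  0.3217] [-0.1884  0.7308  0.2246  0.6164] [ 0.2 -0.8 -0.1] -0.0
[-1.419  0.302  1.856  1.172  1.832 -0.68 ]
[[ 0.139  0.561  0.816]
 [ 0.096 -0.828  0.552]
 [ 0.986  0.001 -0.169]]
```

Request:
{"fn": "apply_moves", "kwargs": {
  "moves": [
    {"jaw":0,"offset":[0,-35,30],"rot":[0,7,0]},
    {"jaw":0,"offset":[0,-35,30],"rot":[0,6,0]},
    {"jaw":0,"offset":[-10,-35,30],"rot":[0,0,0]},
    {"jaw":0,"offset":[-20,-35,30],"rot":[0,0,0]},
    {"jaw":0,"offset":[-20,-35,30],"rot":[0,0,0]}
  ]
}}

```text
time_s: 3.6
eef_pos: [0.4812, -0.0796, 0.2688]
eef_rot: [-0.213, 0.658, 0.203, 0.693]
wrist_force: [0.5, 0.0, -0.2]
opening: -0.002
grasp_force: 0.0
```

```bash
python3 - <<'E'
from h import *
o=state(); print(np.round(o["q"],3)); print(R.from_quat(np.roll(o["eef_rot"],-1)).as_matrix().round(3))
im,d=ctrl.camera("wrist"); cv2.imwrite("pics/w1.png",im[...,::-1])
E
```

```text
3.6 [ 0.4812 -0.0796  0.2688] [-0.2126  0.6582  0.2028  0.6931] [ 0.5  0.  -0.2] -0.0
[-1.227  0.275  2.313  1.381  1.747 -1.029]
[[-0.043  0.562  0.826]
 [-0.028 -0.827  0.561]
 [ 0.999  0.001  0.051]]
```

View pics/w1.png

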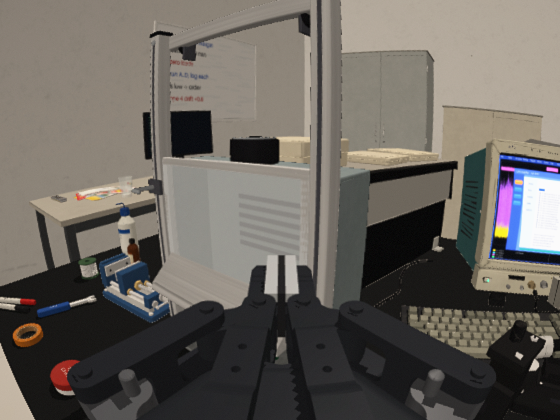

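The wrist view shows the pointer at about (158,187), the lip at lower left around (200,295), and the shut fingertips at (283,258).

Request:
{"fn": "apply_moves", "kwargs": {
  "moves": [
    {"jaw":0,"offset":[0,0,0],"rot":[6,0,0]},
    {"jaw":0,"offset":[-40,-17,19],"rot":[0,0,0]},
    {"jaw":0,"offset":[-40,-17,19],"rot":[0,0,0]},
    {"jaw":0,"offset":[-40,-17,19],"rot":[0,0,0]},
    {"jaw":0,"offset":[-40,-17,19],"rot":[0,0,0]}
  ]
}}

```text
time_s: 4.28
eef_pos: [0.5026, 0.0249, 0.1117]
eef_rot: [-0.246, 0.646, 0.239, 0.682]
wrist_force: [1.4, -0.6, -0.0]
opening: 0.001
grasp_force: 0.0
```

```bash
python3 - <<'E'
from h import *
o=state(); print(np.round(o["q"],3)); print(R.from_quat(np.roll(o["eef_rot"],-1)).as_matrix().round(3))
im,d=ctrl.camera("side"); cv2.imwrite("pics/s1.png",im[...,::-1])
im,d=ctrl.camera("wrist"); cv2.imwrite("pics/w2.png",im[...,::-1])
E
```

```text
4.275 [0.5026 0.0249 0.1117] [-0.2465  0.646   0.2388  0.6818] [ 1.4 -0.6 -0. ] 0.0
[-0.991  0.807  2.215  1.457  1.636 -1.459]
[[-0.044  0.645  0.763]
 [-0.028 -0.764  0.644]
 [ 0.999  0.007  0.051]]
```

View pics/s1.png

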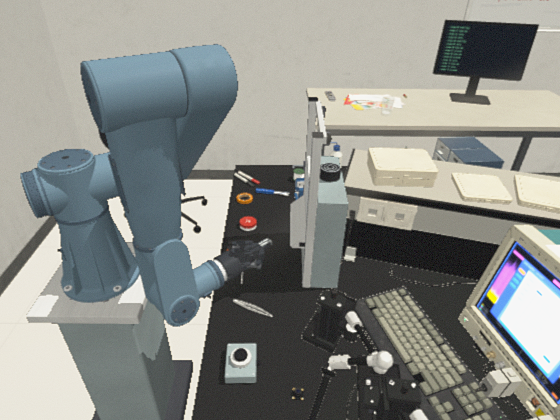

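The side view shows the gripper near (245,250), level and clear in front of the lip, with nothing disturbed. Next I insert beneath the lip.

Request:
{"fn": "apply_moves", "kwargs": {
  "moves": [
    {"jaw":0,"offset":[-17,0,0],"rot":[0,0,0]},
    {"jaw":0,"offset":[0,0,25],"rot":[0,0,0]},
    {"jaw":0,"offset":[-2,0,25],"rot":[0,0,0]},
    {"jaw":0,"offset":[-2,0,25],"rot":[0,0,0]},
    {"jaw":0,"offset":[0,0,13],"rot":[0,0,0]}
  ]
}}

```text
time_s: 5.0
eef_pos: [0.5715, 0.0819, 0.0985]
eef_rot: [-0.247, 0.645, 0.24, 0.683]
wrist_force: [-0.1, -0.8, 0.6]
opening: -0.003
grasp_force: 0.0
```

```bash
python3 - <<'E'
from h import *
o=state(); print(np.round(o["q"],3)); print(w2b(o["eef_pos"]))
im,d=ctrl.camera("side"); im2,_=ctrl.camera("wrist"); 
im=cv2.resize(im[180:300,220:360],None,fx=3,fy=3,interpolation=cv2.INTER_CUBIC)
cv2.imwrite("pics/s2.png",np.hstack([im[:360],cv2.resize(im2,(480,360))])[:,:800,::-1]) if 0 else cv2.imwrite("pics/s2.png",np.hstack([im[:360],cv2.resize(im2,(380,360))])[...,::-1])
E
```

```text
5.0 [0.5715 0.0819 0.0985] [-0.2468  0.6448  0.2396  0.6826] [-0.1 -0.8  0.6] -0.0
[-0.703  0.849  2.125  1.743  1.596 -1.414]
[[-0.0273974  -0.00825691  0.09853577]]
```

View pics/s2.png

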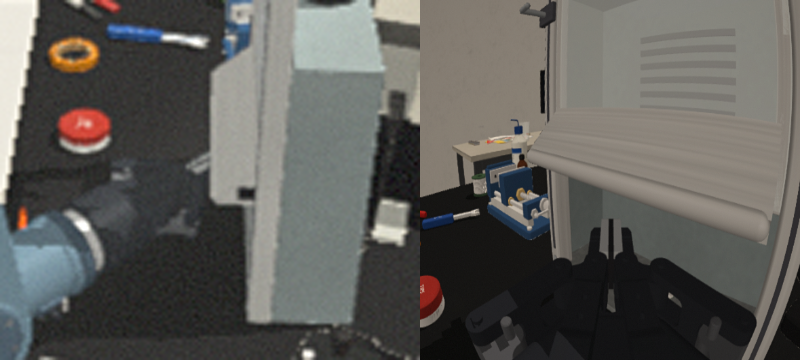

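The wrist view shows the fingertips under the lip at about (610,230), and the pointer at top left around (535,12).

Request:
{"fn": "apply_moves", "kwargs": {
  "moves": [
    {"jaw":0,"offset":[6,0,0.3],"rot":[0,0,0]},
    {"jaw":0,"offset":[6,0,0.3],"rot":[0,0,0]},
    {"jaw":0,"offset":[6,0,0.3],"rot":[0,0,0]},
    {"jaw":0,"offset":[6,0,0.3],"rot":[0,0,0]},
    {"jaw":0,"offset":[6,0,0.3],"rot":[0,0,0]}
  ]
}}

```text
time_s: 5.72
eef_pos: [0.57, 0.0819, 0.1268]
eef_rot: [-0.247, 0.646, 0.238, 0.682]
wrist_force: [0.2, -2.6, -3.4]
opening: 0.001
grasp_force: 1.6
```

Request:
{"fn": "apply_moves", "kwargs": {
  "moves": [
    {"jaw":0,"offset":[8,0,0.4],"rot":[0,0,0]},
    {"jaw":0,"offset":[8,0,0.4],"rot":[0,0,0]},
    {"jaw":0,"offset":[8,0,0.4],"rot":[0,0,0]},
    {"jaw":0,"offset":[8,0,0.4],"rot":[0,0,0]},
    {"jaw":0,"offset":[8,0,0.4],"rot":[0,0,0]}
  ]
}}

```text
time_s: 6.35
eef_pos: [0.5697, 0.0825, 0.1673]
eef_rot: [-0.247, 0.646, 0.238, 0.682]
wrist_force: [1.3, -1.7, -3.8]
opening: -0.002
grasp_force: 1.7
```

```bash
cat >> h.py <<'E'
def fitlip():
    """lip underside z from scene depth: lip slope and pane points in the sash region"""
    im,d=ctrl.camera("scene"); P=w2b(cloud("scene",d).reshape(-1,3)).reshape(420,560,3)
    r=ctrl.outline_of("scene","sash"); m=r[0]["region"]
    q=P[m]; s=q[(q[:,0]<-.012)&(q[:,0]>-.034)&(abs(q[:,1])<.1)]
    # slope x=-a..: z of the wedge top as function of x
    k=np.polyfit(s[:,0],s[:,2],1); zt=np.median(s[:,2]-s[:,0]*1.0)
    print("score",r[0]["score"],"n",len(s),"slope",k.round(3),"z-x med",zt.round(4)); return im,d,P,m
E
python3 - <<'E'
from h import *
o=state(); print(w2b(o["eef_pos"]),np.round(o["q"],3))
im,d,P,m=fitlip()
q=P[m]; print(np.percentile(q[:,2],[1,99]))
d0=np.load("/tmp/scene.npy");P0=w2b(cloud("scene",d0).reshape(-1,3));
s=P0[(P0[:,0]<-.012)&(P0[:,0]>-.034)&(abs(P0[:,1])<.1)&(P0[:,2]>.12)&(P0[:,2]<.19)]
print(len(s),np.polyfit(s[:,0],s[:,2],1),np.median(s[:,2]-s[:,0]))
E
```

```text
6.35 [0.5697 0.0825 0.1673] [-0.2473  0.6459  0.2385  0.6818] [ 1.3 -1.7 -3.8] -0.0
[[-0.02915978 -0.00772613  0.16734908]] [-0.705  0.63   2.212  1.743  1.572 -1.281]
score 0.95 n 583 slope [0.851 0.213] z-x med 0.2158
[0.17977196 0.35150594]
624 [0.84922923 0.16039813] 0.16371983757477393
```

Request:
{"fn": "apply_moves", "kwargs": {
  "moves": [
    {"jaw":0,"offset":[8,0,0.6],"rot":[0,0,0]},
    {"jaw":0,"offset":[10,0,0.7],"rot":[0,0,0]},
    {"jaw":0,"offset":[10,0,0.7],"rot":[0,0,0]},
    {"jaw":0,"offset":[10,0,0.7],"rot":[0,0,0]},
    {"jaw":0,"offset":[10,0,0.7],"rot":[0,0,0]}
  ]
}}

```text
time_s: 7.08
eef_pos: [0.5701, 0.0835, 0.2156]
eef_rot: [-0.248, 0.646, 0.238, 0.682]
wrist_force: [-2.0, -1.7, -3.1]
opening: -0.0
grasp_force: 1.9
```

Request:
{"fn": "apply_moves", "kwargs": {
  "moves": [
    {"jaw":0,"offset":[8,0,0.4],"rot":[0,0,0]},
    {"jaw":0,"offset":[6,0,0.4],"rot":[0,0,0]},
    {"jaw":0,"offset":[4,0,0.3],"rot":[0,0,0]},
    {"jaw":0,"offset":[2,0,0],"rot":[0,0,0]},
    {"jaw":0,"offset":[0,0,0],"rot":[0,0,0]}
  ]
}}

```text
time_s: 7.7
eef_pos: [0.5702, 0.0835, 0.2353]
eef_rot: [-0.247, 0.646, 0.239, 0.682]
wrist_force: [-0.1, -0.5, -0.8]
opening: -0.002
grasp_force: 0.5
```

```bash
python3 - <<'E'
from h import *
o=state(); print(w2b(o["eef_pos"]),np.round(o["q"],3))
im,d,P,m=fitlip(); np.save("/tmp/scene2.npy",d); cv2.imwrite("/tmp/scene2.png",im[...,::-1])
print(np.percentile(P[m][:,2],[1,99]))
im2,d2=ctrl.camera("wrist"); cv2.imwrite("/tmp/w3.png",im2[...,::-1])
a=cv2.resize(im[125:195,200:270],(400,400),interpolation=cv2.INTER_CUBIC)
b=cv2.resize(im2,None,fx=400/420,fy=400/420)[:, :400]
cv2.imwrite("pics/c3.png",np.hstack([a,b])[...,::-1])
for u in range(226,262,4):
    z=[(v,*(P[v,u]*1000).round().astype(int).tolist()) for v in range(155,185) if P[v,u,0]<-.025]
    print(u,z[-3:])
E
```

```text
7.7 [0.5702 0.0835 0.2353] [-0.2475  0.6455  0.2386  0.682 ] [-0.1 -0.5 -0.8] -0.0
[[-0.02875156 -0.00671714  0.23526118]] [-0.702  0.405  2.268  1.744  1.543 -1.115]
score 0.69 n 609 slope [0.861 0.281] z-x med 0.2846
[0.24726334 0.41919055]
226 [(163, -37, 115, 263), (164, -32, 113, 259)]
230 [(166, -34, 103, 252), (167, -38, 105, 251), (168, -38, 105, 248)]
234 [(166, -35, 93, 251), (167, -34, 92, 248), (168, -33, 92, 244)]
238 [(165, -34, 81, 251), (166, -37, 83, 250), (167, -34, 82, 246)]
242 [(165, -36, 71, 250), (166, -34, 70, 247), (170, -1226, 532, 736)]
246 [(164, -35, 59, 251), (165, -38, 61, 249), (166, -36, 60, 246)]
250 [(163, -35, 48, 251), (164, -41, 50, 251), (165, -37, 49, 247)]
254 [(162, -37, 37, 253), (163, -34, 36, 250), (164, -32, 36, 246)]
258 [(163, -39, 27, 249), (164, -36, 26, 245), (180, -1226, 532, 736)]
```

View pics/c3.png

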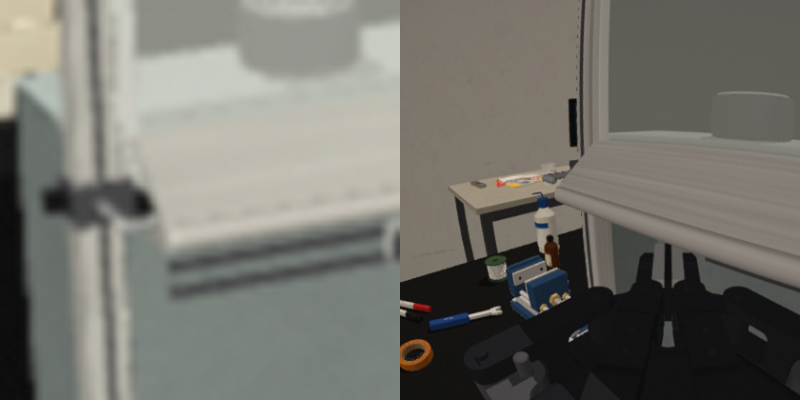

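The scene crop (left) shows the lip's lower edge still about 5 rows below the pin. In the wrist view the lip's left end is at (560,185). I'll refine the pin height using the earlier wrist pictures.

```bash
python3 - <<'E'
from h import *
tip=b2w([-.036,.112,.2595])[0]
p=ctrl.camera_params("wrist");M=np.array(p["mount"]);K=np.array(p["K"])
poses={"w1":([0.4812,-0.0796,0.2688],[-0.2126,0.6582,0.2028,0.6931]),"w2":([0.5026,0.0249,0.1117],[-0.2465,0.646,0.2388,0.6818])}
out=[]
for n,(t,q) in poses.items():
    T=np.eye(4);T[:3,:3]=R.from_quat(np.roll(q,-1)).as_matrix();T[:3,3]=t;T=T@M
    c=T[:3,:3].T@(tip-T[:3,3]);th=np.arctan2(np.hypot(*c[:2]),c[2]);px=K[:2,2]+K[0,0]*th*c[:2]/np.hypot(*c[:2])
    print(n,px.round(1),T[:3,3].round(3)); im=cv2.imread(f"pics/{n}.png")
    x,y=[int(max(30,v)) for v in px.round()]
    cr=im[y-30:y+30,x-30:x+30]; print(x-30,y-30); out.append(cv2.resize(cr,(390,390),interpolation=cv2.INTER_CUBIC))
cv2.imwrite("pics/c4.png",np.hstack(out))
for f in ("pics/scene0.png","/tmp/scene2.png"):
    g=cv2.cvtColor(cv2.imread(f),cv2.COLOR_BGR2GRAY); print(f); print(g[158:174,216:236])
E
```

```text
w1 [134.9 194.5] [ 0.361 -0.162  0.34 ]
105 165
w2 [184.9  50.3] [ 0.391 -0.069  0.183]
155 20
pics/scene0.png
[[ 76  73  70  70  70  70  75 109 156 182 187 187 182 177 174 174 175 176
  178 180]
 [ 75  82  81  74  71  70  74 108 161 185 186 187 185 182 181 183 184 184
  185 185]
 [ 84 104 109  90  73  69  72 108 161 185 187 186 186 186 185 183 182 181
  179 178]
 [ 81 114 132 118  91  74  73 108 161 184 186 185 184 181 178 176 174 173
  170 170]
 [ 71  94 119 131 122  98  85 111 155 176 179 178 177 175 171 172 173 173
  173 174]
 [ 77  75  90 128 156 149 129 135 153 163 166 162 170 178 176 178 180 181
  182 182]
 [119 102  94 138 171 172 161 157 158 158 157 162 177 184 184 185 185 185
  184 183]
 [162 130 109 152 170 163 167 173 173 169 166 175 184 184 182 181 180 179
  177 175]
 [174 133 106 152 177 170 181 197 197 189 185 185 186 180 175 173 171 170
  170 171]
 [175 136 103 148 181 181 190 201 200 193 187 186 186 179 173 173 174 176
  177 178]
 [176 140 108 149 181 182 190 201 200 193 187 187 186 183 180 181 182 184
  185 185]
 [175 141 106 147 178 174 186 200 201 195 187 187 187 
[... 1048 characters left out ...]
 193 194
  194 193]
 [173 132 105 151 174 147 122 126 127 130 133 139 152 180 199 197 191 188
  186 182]
 [174 135 103 148 176 153 125 124 127 128 130 134 147 170 185 181 172 166
  160 154]
 [174 140 107 148 177 155 127 126 127 128 128 130 141 155 158 150 143 138
  131 125]
 [175 139 106 146 175 150 124 126 127 128 127 127 132 136 133 124 119 116
  110 105]
 [174 138 102 144 171 147 123 127 128 128 127 127 126 116 105 102  99  93
   84  77]
 [175 142 101 140 172 151 127 128 128 126 128 127 124 101  77  77  81  84
   86  86]
 [175 148 107 140 173 152 129 128 127 127 128 127 126 108  93  96 101 106
  109 109]
 [174 149 108 140 172 153 131 127 127 128 128 128 126 120 116 119 123 123
  122 116]]
```

View pics/c4.png

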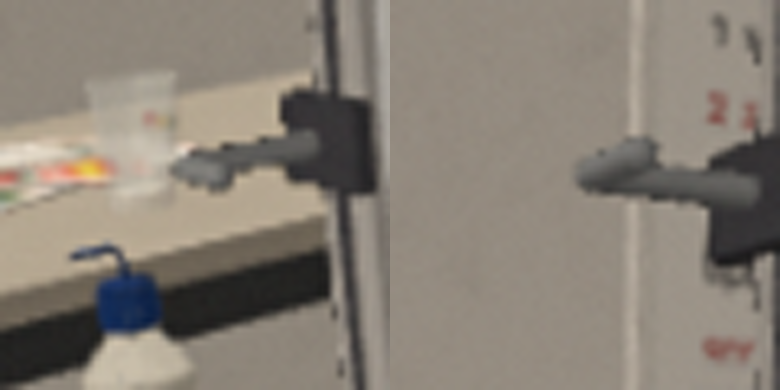

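```bash
python3 - <<'E'
from h import *
from scipy.optimize import least_squares
p=ctrl.camera_params("wrist");M=np.array(p["mount"]);K=np.array(p["K"])
poses=[([0.4812,-0.0796,0.2688],[-0.2126,0.6582,0.2028,0.6931],(138.1,191.9)),([0.5026,0.0249,0.1117],[-0.2465,0.646,0.2388,0.6818],(193.0,43.1))]
rays=[]
for t,q,px in poses:
    T=np.eye(4);T[:3,:3]=R.from_quat(np.roll(q,-1)).as_matrix();T[:3,3]=t;T=T@M
    e=np.array(px)-K[:2,2];r=np.hypot(*e);th=r/K[0,0]
    d=T[:3,:3]@np.r_[np.sin(th)*e/r,np.cos(th)];rays.append((T[:3,3],d))
o,d=ray("scene",227,163.6); rays.append((o,d/np.linalg.norm(d)))
def tri(rs):
    A=sum(np.eye(3)-np.outer(d,d) for o,d in rs);b=sum((np.eye(3)-np.outer(d,d))@o for o,d in rs);return np.linalg.solve(A,b)
for rs in (rays[:2],rays,[rays[0],rays[2]],[rays[1],rays[2]]):
    X=tri(rs);print(w2b(X)[0].round(4),[round(float(np.linalg.norm(np.cross(X-o,d)))*1000,1) for o,d in rs])
for o,d in rays:
    ob=w2b(o)[0];db=d@RB;print("at x=-36",(ob+(-.036-ob[0])/db[0]*db).round(4), "z at x -33",(ob+(-.033-ob[0])/db[0]*db).round(4))
print("lip edge scene (226,169.0)/(230,168.5)",hitx("scene",226,169.0,-.0415).round(4),hitx("scene",230,168.5,-.0415).round(4))
# check scene/wrist bias: initial lip
E
```

```text
[-0.0361  0.0995  0.2643] [1.3, 1.3]
[-0.0317  0.1089  0.2628] [0.9, 4.5, 3.9]
[-0.0322  0.1107  0.2609] [1.5, 1.5]
[-0.0309  0.1087  0.2629] [4.1, 4.1]
at x=-36 [-0.036   0.1025  0.264 ] z at x -33 [-0.033   0.1082  0.2628]
at x=-36 [-0.036   0.0974  0.2636] z at x -33 [-0.033   0.1022  0.2651]
at x=-36 [-0.036   0.1119  0.2609] z at x -33 [-0.033   0.1108  0.2597]
lip edge scene (226,169.0)/(230,168.5) [-0.0415  0.1172  0.2489] [-0.0415  0.1063  0.2484]
```

Request:
{"fn": "apply_moves", "kwargs": {
  "moves": [
    {"jaw":0,"offset":[5,0,0.3],"rot":[0,0,0]},
    {"jaw":0,"offset":[3,0,0.2],"rot":[0,0,0]},
    {"jaw":0,"offset":[2,0,0],"rot":[0,0,0]},
    {"jaw":0,"offset":[0,0,0],"rot":[0,0,0]},
    {"jaw":0,"offset":[0,0,0],"rot":[0,0,0]}
  ]
}}

```text
time_s: 8.48
eef_pos: [0.5702, 0.0834, 0.2453]
eef_rot: [-0.247, 0.646, 0.238, 0.682]
wrist_force: [0.6, 0.1, -1.0]
opening: -0.001
grasp_force: 0.5
```

Request:
{"fn": "apply_moves", "kwargs": {
  "moves": [
    {"jaw":0,"offset":[-10,0,0],"rot":[0,0,0]},
    {"jaw":0,"offset":[-20,0,-5],"rot":[0,0,0]},
    {"jaw":0,"offset":[-20,0,-40],"rot":[0,0,0]},
    {"jaw":0,"offset":[-10,0,-40],"rot":[0,0,0]},
    {"jaw":0,"offset":[-5,0,-20],"rot":[0,0,0]}
  ]
}}

```text
time_s: 9.1
eef_pos: [0.4921, 0.0165, 0.1739]
eef_rot: [-0.247, 0.646, 0.237, 0.682]
wrist_force: [0.8, -0.1, -0.3]
opening: 0.002
grasp_force: 0.0
```

```bash
python3 - <<'E'
from h import *
o=state()
im,d=ctrl.camera("wrist"); cv2.imwrite("pics/w5.png",im[...,::-1])
p=ctrl.camera_params("wrist");T=np.eye(4);T[:3,:3]=R.from_quat(np.roll(o["eef_rot"],-1)).as_matrix();T[:3,3]=o["eef_pos"];T=T@np.array(p["mount"]);print(T[:3,3])
tip=b2w([-.036,.112,.2605])[0];K=np.array(p["K"])
c=T[:3,:3].T@(tip-T[:3,3]);th=np.arctan2(np.hypot(*c[:2]),c[2]);px=K[:2,2]+K[0,0]*th*c[:2]/np.hypot(*c[:2]);print(px)
x,y=[int(v) for v in px]; x0=max(0,x-50);y0=max(0,y-50);print(x0,y0)
cv2.imwrite("pics/c5.png",cv2.resize(im[y0:y0+80,x0:x0+110],None,fx=7,fy=7,interpolation=cv2.INTER_CUBIC)[...,::-1])
E
```

```text
9.1 [0.4921 0.0165 0.1739] [-0.2475  0.6458  0.2373  0.6822] [ 0.8 -0.1 -0.3] 0.0
[ 0.38079022 -0.07795539  0.24451525]
[188.12921031 112.22095025]
138 62
```

View pics/c5.png

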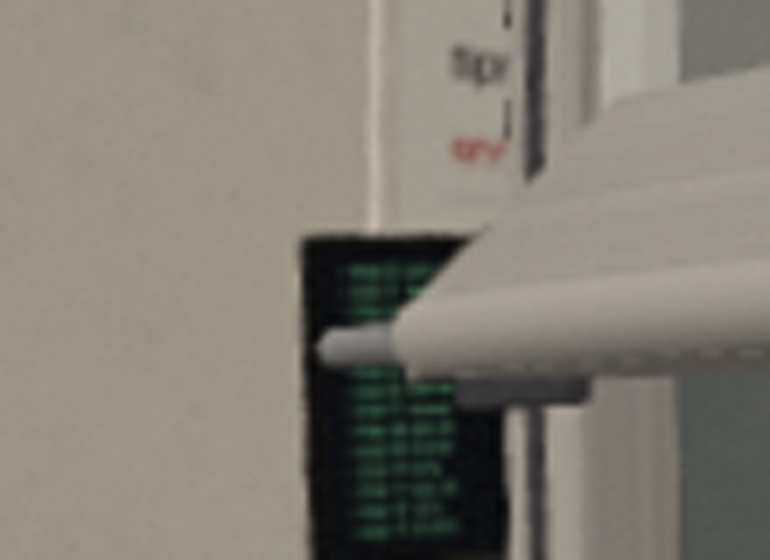

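The crop shows the pin at about (390,344), next to the lip's left end. The underside seam is near row 372 and its rear edge near 378. I'll check this against a projected model.

```bash
python3 - <<'E'
from h import *
p=ctrl.camera_params("wrist");T=np.eye(4);T[:3,:3]=R.from_quat(np.roll([-0.2475,0.6458,0.2373,0.6822],-1)).as_matrix();T[:3,3]=[0.4921,0.0165,0.1739];T=T@np.array(p["mount"]);K=np.array(p["K"])
def pj(b):
    c=T[:3,:3].T@(b2w(b)[0]-T[:3,3]);th=np.arctan2(np.hypot(*c[:2]),c[2]);px=K[:2,2]+K[0,0]*th*c[:2]/np.hypot(*c[:2])
    return ((px-[138,62]+.5)*7-.5).round(1)
for zl in (.2563,.258):
  print(zl,"front seam",[pj([-.039,y,zl]) for y in (.108,.0,.05)],"nose tip axis",pj([-.045,.108,zl+.006]),"rear",[pj([0.006,y,zl]) for y in (.108,.05)],"top nose",pj([-.043,.108,zl+.011]))
for z in (.258,.2605,.263): print("pin",z,[pj([-.036,y,z]) for y in (.110,.113,.12)],pj([-.036,.113,z+.003]),pj([-.036,.113,z-.003]), pj([-.025,.125,z]))
E
```

```text
0.2563 front seam [array([351.1, 382.5]), array([880.3, 342.6]), array([595.6, 361. ])] nose tip axis [314.6 341.2] rear [array([599.8, 380.2]), array([859.7, 365.9])] top nose [326.3 306.2]
0.258 front seam [array([350.9, 370.7]), array([880.3, 326.9]), array([595.5, 347.3])] nose tip axis [314.5 329.3] rear [array([599.8, 369.4]), array([859.7, 353.6])] top nose [326.3 294.4]
pin 0.258 [array([361.4, 371.2]), array([350.7, 372.3]), array([326.4, 374.9])] [350.5 351.9] [351.  392.7] [371.6 375.6]
pin 0.2605 [array([361.2, 354. ]), array([350.5, 355.3]), array([326.2, 358.1])] [350.3 334.8] [350.8 375.7] [371.4 359.3]
pin 0.263 [array([361.1, 336.9]), array([350.4, 338.2]), array([326. , 341.4])] [350.2 317.8] [350.6 358.7] [371.2 343.1]
```

Request:
{"fn": "apply_moves", "kwargs": {
  "moves": [
    {"jaw":0,"offset":[5,0,20],"rot":[0,0,0]},
    {"jaw":0,"offset":[10,0,40],"rot":[0,0,0]},
    {"jaw":0,"offset":[15,0,40],"rot":[0,0,0]},
    {"jaw":0,"offset":[20,0,5],"rot":[0,0,0]},
    {"jaw":0,"offset":[0,0,0],"rot":[0,0,0]}
  ]
}}

```text
time_s: 9.78
eef_pos: [0.5709, 0.0851, 0.2309]
eef_rot: [-0.247, 0.645, 0.24, 0.682]
wrist_force: [0.0, 1.0, -0.3]
opening: -0.0
grasp_force: 0.0
```

Request:
{"fn": "apply_moves", "kwargs": {
  "moves": [
    {"jaw":0,"offset":[7,0,0.3],"rot":[0,0,0]},
    {"jaw":0,"offset":[5,0,0.2],"rot":[0,0,0]},
    {"jaw":0,"offset":[4,0,0.2],"rot":[0,0,0]},
    {"jaw":0,"offset":[2.2,0,0.1],"rot":[0,0,0]},
    {"jaw":0,"offset":[1,0,0],"rot":[0,0,0]}
  ]
}}

```text
time_s: 10.4
eef_pos: [0.5706, 0.0834, 0.2489]
eef_rot: [-0.247, 0.646, 0.238, 0.682]
wrist_force: [-1.0, -3.1, -3.7]
opening: -0.004
grasp_force: 1.6
```

Request:
{"fn": "apply_moves", "kwargs": {
  "moves": [
    {"jaw":0,"offset":[0,0,0],"rot":[0,0,0]},
    {"jaw":0,"offset":[-10,0,0],"rot":[0,0,0]},
    {"jaw":0,"offset":[-25,0,-20],"rot":[0,0,0]},
    {"jaw":0,"offset":[-20,0,-45],"rot":[0,0,0]},
    {"jaw":0,"offset":[-5,0,-40],"rot":[0,0,0]}
  ]
}}

```text
time_s: 11.02
eef_pos: [0.4919, 0.0181, 0.183]
eef_rot: [-0.249, 0.645, 0.238, 0.682]
wrist_force: [-0.7, -0.1, 0.3]
opening: -0.004
grasp_force: 0.0
```

```bash
python3 - <<'E'
from h import *
o=state()
im,d=ctrl.camera("wrist"); cv2.imwrite("pics/w6.png",im[...,::-1])
p=ctrl.camera_params("wrist");T=np.eye(4);T[:3,:3]=R.from_quat(np.roll(o["eef_rot"],-1)).as_matrix();T[:3,3]=o["eef_pos"];T=T@np.array(p["mount"]);print(T[:3,3])
tip=b2w([-.036,.112,.2605])[0];K=np.array(p["K"])
c=T[:3,:3].T@(tip-T[:3,3]);th=np.arctan2(np.hypot(*c[:2]),c[2]);px=K[:2,2]+K[0,0]*th*c[:2]/np.hypot(*c[:2]);print(px)
x,y=[int(v) for v in px]; x0=max(0,x-40);y0=max(0,y-30);print(x0,y0)
cv2.imwrite("pics/c6.png",cv2.resize(im[y0:y0+59,x0:x0+80],None,fx=10,fy=10,interpolation=cv2.INTER_CUBIC)[...,::-1])
im,d,P,m=fitlip()
for u in range(226,262,4):
    z=[(v,*(P[v,u]*1000).round().astype(int).tolist()) for v in range(145,185) if -.06<P[v,u,0]<-.025]
    print(u,z[-2:])
E
```

```text
11.025 [0.4919 0.0181 0.183 ] [-0.2487  0.6453  0.2382  0.6819] [-0.7 -0.1  0.3] -0.0
[ 0.38090164 -0.07682163  0.25356136]
[189.86216552 121.10292399]
149 91
score 0.63 n 662 slope [0.887 0.296] z-x med 0.298
226 [(163, -34, 114, 262), (164, -37, 115, 261)]
230 [(162, -34, 103, 263), (163, -37, 104, 262)]
234 [(162, -33, 91, 261), (163, -37, 93, 260)]
238 [(161, -39, 83, 264), (162, -40, 83, 262)]
242 [(160, -37, 71, 264), (161, -41, 73, 263)]
246 [(160, -38, 60, 263), (161, -37, 60, 260)]
250 [(159, -36, 48, 263), (160, -35, 48, 260)]
254 [(158, -33, 36, 263), (159, -36, 37, 261)]
258 [(158, -35, 25, 262), (159, -30, 23, 257)]
```

View pics/c6.png

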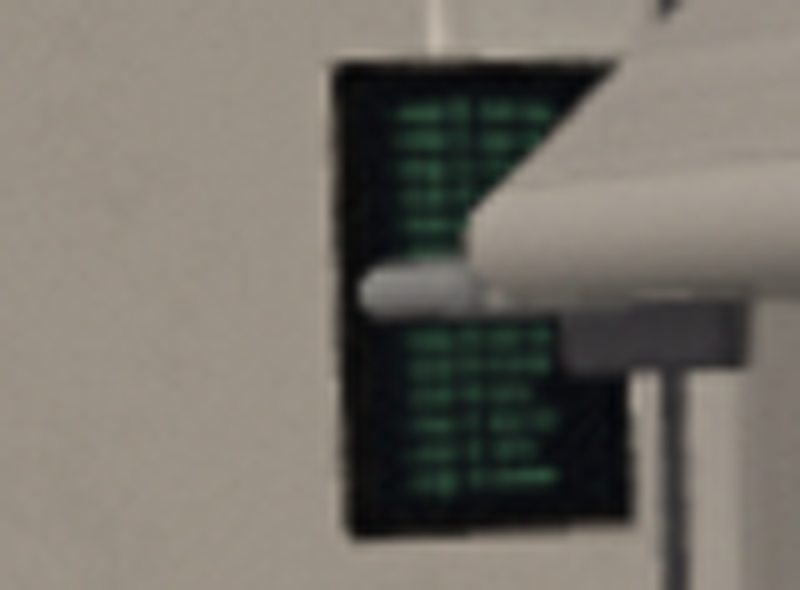

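The crop shows the pin centred near row 287 and the lip's lower edge near row 302, at about 10 px per mm. So the lip looks slightly low. I'll check it at subpixel level.

```bash
python3 - <<'E'
from h import *
g=cv2.cvtColor(cv2.imread("pics/w6.png"),cv2.COLOR_BGR2GRAY); print("cols 186..",)
print("rows112-127"); print(g[112:128,186:224:1])
p=ctrl.camera_params("wrist");T=np.eye(4);T[:3,:3]=R.from_quat(np.roll([-0.2487,0.6453,0.2382,0.6819],-1)).as_matrix();T[:3,3]=[0.4919,0.0181,0.183];T=T@np.array(p["mount"]);K=np.array(p["K"])
def pj(b):
    c=T[:3,:3].T@(b2w(b)[0]-T[:3,3]);th=np.arctan2(np.hypot(*c[:2]),c[2]);return (K[:2,2]+K[0,0]*th*c[:2]/np.hypot(*c[:2])).round(2)
for z in (.2605,.2625): print(z,"pin",pj([-.036,.112,z]),pj([-.036,.12,z]),"seam",pj([-.039,.108,z]),"mid end",pj([-.02,.108,z]),"rear",pj([.006,.108,z]),"nosetip",pj([-.045,.108,z+.006]),pj([-.045,.06,z+.006]),"seam60",pj([-.039,.06,z]))
E
```

```text
cols 186..
rows112-127
[[ 11  14  19  25  35  34  38  32  28  49 130 158 160 156 158 155 155 156
  155 156 155 155 154 153 153 153 153 152 151 151 151 149 149 151 150 149
  147 147]
 [ 13  14  22  35  53  54  61  51  45  72 141 156 155 154 153 153 151 152
  151 151 150 151 149 149 148 148 149 149 146 146 146 146 146 145 144 143
  142 142]
 [ 13  15  18  24  31  36  37  34  35  87 143 152 148 149 147 147 149 147
  147 145 145 144 144 142 144 143 142 141 141 139 140 139 138 137 136 136
  136 134]
 [ 12  12  17  19  33  35  38  37  38  80 137 144 144 144 141 142 142 139
  140 139 139 137 137 137 135 135 133 134 131 131 130 130 130 129 129 129
  127 127]
 [ 13  20  31  40  59  68  71  70  69  86 132 136 136 134 134 133 132 131
  132 128 130 128 128 128 129 126 124 125 124 123 123 122 122 121 121 119
  119 119]
 [ 42  65  75  81  90 104 106 109 107 109 126 128 126 125 125 122 122 122
  122 122 119 119 118 117 116 116 117 115 114 113 112 112 110 111 110 108
  109 108]
 [120 128 127 128 127 127 128 129 123 114 107 115 115 116 113 114 113 112
  110 109 107 108 108 105 106 105 103 104 103 102
[... 1109 characters left out ...]
  56  56  56  57  56  52  47
   43  62]
 [ 13  14  17  19  28  33  33  36  32  36  35  28  33  33  35  33  38  36
   24  43  55  56  56  55  55  57  55  54  54  56  56  55  56  54  50  43
   42  64]
 [ 15  14  17  22  39  46  46  51  41  45  48  38  44  43  49  46  51  50
   22  34  51  55  53  50  52  50  54  56  55  49  48  50  55  56  57  52
   50  76]]
0.2605 pin [189.91 121.15] [185.91 121.45] seam [189.44 121.07] mid end [205.1  120.68] rear [225.  120.4] nosetip [184.2  115.19] [212.09 112.4 ] seam60 [217.69 119.16]
0.2625 pin [189.88 119.19] [185.88 119.53] seam [189.41 119.08] mid end [205.07 118.76] rear [224.98 118.56] nosetip [184.18 113.19] [212.07 110.13] seam60 [217.67 116.92]
```

All ten picture views are used, so from here I rely on numbers only. In the last crop the pin centre was at row 119.2 and the lip edge at about 120.5. I'll go closer and level with the pin and measure both in the wrist camera's depth.

Request:
{"fn": "apply_moves", "kwargs": {
  "moves": [
    {"jaw":0,"offset":[1,-14,15],"rot":[0,0,0]},
    {"jaw":0,"offset":[1,-14,15],"rot":[0,0,0]},
    {"jaw":0,"offset":[1,-14,15],"rot":[0,0,0]},
    {"jaw":0,"offset":[1,-14,15],"rot":[0,0,0]},
    {"jaw":0,"offset":[0,0,0],"rot":[0,0,0]}
  ]
}}

```text
time_s: 11.8
eef_pos: [0.5018, 0.102, 0.1908]
eef_rot: [-0.249, 0.645, 0.24, 0.681]
wrist_force: [0.1, -0.2, -0.4]
opening: -0.003
grasp_force: 0.0
```

```bash
cat >> h.py <<'E'
def wcloud(o,d):
    p=ctrl.camera_params("wrist");K=np.array(p["K"]);T=np.eye(4);T[:3,:3]=R.from_quat(np.roll(o["eef_rot"],-1)).as_matrix();T[:3,3]=o["eef_pos"];T=T@np.array(p["mount"])
    v,u=np.mgrid[:420,:560].astype(float);x=u-K[0,2];y=v-K[1,2];r=np.hypot(x,y)+1e-9;t=np.tan(r/K[0,0])
    P=np.stack([x/r*t*d,y/r*t*d,d],-1); return P@T[:3,:3].T+T[:3,3],T
E
python3 - <<'E'
from h import *
o=state(); print(np.round(o["q"],2))
D=[]
for i in range(4):
    im,d=ctrl.camera("wrist"); D.append(d)
d=np.median(D,0); np.save("/tmp/wd.npy",d); cv2.imwrite("/tmp/w7.png",im[...,::-1])
P,T=wcloud(o,d); b=w2b(P.reshape(-1,3)).reshape(P.shape); print("cam",w2b(T[:3,3]).round(4))
m=(d>0)&(b[...,0]>-.06)&(b[...,0]<-.02)&(b[...,2]>.23)&(b[...,2]<.30)&(b[...,1]>-.05)&(b[...,1]<.17)
vv,uu=np.where(m);print(uu.min(),uu.max(),vv.min(),vv.max())
for u in range(uu.min(),uu.max()+1,2):
    k=vv[uu==u]
    if len(k): z=b[k,u]; print(u,k.min(),k.max(),"x%.1f y%.1f ztop%.1f zbot%.1f n%d"%(*(np.median(z[-3:,:2],0)*1000),z[0,2]*1000,z[-1,2]*1000,len(k)))
E
```

```text
11.8 [0.5018 0.102  0.1908] [-0.2491  0.6452  0.2396  0.6813] [ 0.1 -0.2 -0.4] -0.0
[-0.82  0.52  2.39  1.63  1.61 -1.34]
cam [[-0.2045 -0.0908  0.2616]]
228 456 98 136
228 125 125 x-34.6 y127.6 ztop262.6 zbot262.6 n1
230 122 128 x-34.8 y124.7 ztop265.1 zbot260.0 n7
232 122 128 x-34.4 y122.5 ztop265.0 zbot260.0 n7
234 122 128 x-34.6 y119.7 ztop265.0 zbot260.0 n7
236 122 128 x-34.6 y117.0 ztop264.9 zbot259.9 n7
238 122 128 x-34.3 y114.8 ztop264.8 zbot259.9 n7
240 122 128 x-33.8 y112.9 ztop264.8 zbot259.9 n7
242 122 128 x-33.4 y110.8 ztop264.8 zbot259.9 n7
244 122 128 x-32.5 y109.4 ztop264.8 zbot259.9 n7
246 117 127 x-31.7 y108.0 ztop268.6 zbot260.7 n11
248 114 127 x-34.5 y102.3 ztop271.0 zbot260.7 n14
250 112 127 x-35.1 y99.3 ztop272.8 zbot260.6 n16
252 110 127 x-35.0 y97.1 ztop274.5 zbot260.6 n18
254 107 126 x-35.2 y94.6 ztop277.0 zbot261.4 n20
256 105 126 x-35.5 y92.0 ztop278.6 zbot261.4 n22
258 103 126 x-35.3 y90.0 ztop280.4 zbot261.4 n24
260 103 126 x-35.5 y87.6 ztop280.3 zbot261.4 n24
262 102 126 x-35.4 y85.6 ztop281.0 zbot261.4 n25
264 103 127 x-33.8 y85.1 ztop280.1 zbot260.6 n2
[... 3993 characters left out ...]
36
430 101 135 x-33.1 y-38.7 ztop279.5 zbot260.2 n35
432 100 135 x-33.2 y-39.9 ztop280.1 zbot260.2 n36
434 100 135 x-33.1 y-41.0 ztop280.2 zbot260.3 n36
436 100 135 x-33.3 y-42.2 ztop280.3 zbot260.4 n36
438 101 135 x-34.1 y-43.5 ztop279.8 zbot260.5 n35
440 100 135 x-34.2 y-44.7 ztop280.4 zbot260.6 n36
442 101 136 x-33.4 y-45.6 ztop279.8 zbot260.2 n36
444 100 136 x-32.8 y-46.6 ztop280.5 zbot260.3 n36
446 102 136 x-33.5 y-47.8 ztop279.4 zbot260.4 n35
448 101 136 x-33.3 y-48.9 ztop280.0 zbot260.5 n36
450 100 136 x-34.5 y-49.9 ztop280.6 zbot260.6 n19
452 101 114 x-28.8 y-49.6 ztop280.1 zbot272.3 n14
454 101 109 x-25.0 y-49.7 ztop280.2 zbot275.3 n9
456 102 102 x-20.1 y-49.7 ztop279.7 zbot279.7 n1
```

Depth from a level view gives the pin centre at 262.4 mm and the lip underside at about 260.2 mm. Another 2 mm of push is needed.

Request:
{"fn": "apply_moves", "kwargs": {
  "moves": [
    {"jaw":0,"offset":[0,20,20],"rot":[0,0,0]},
    {"jaw":0,"offset":[0,20,20],"rot":[0,0,0]},
    {"jaw":0,"offset":[10,18,1],"rot":[0,0,0]},
    {"jaw":0,"offset":[20,0,1],"rot":[0,0,0]},
    {"jaw":0,"offset":[12,0,0],"rot":[0,0,0]}
  ]
}}

```text
time_s: 12.62
eef_pos: [0.5706, 0.0797, 0.2358]
eef_rot: [-0.247, 0.646, 0.238, 0.682]
wrist_force: [-0.4, -0.2, -0.6]
opening: 0.001
grasp_force: 0.0
```

Request:
{"fn": "apply_moves", "kwargs": {
  "moves": [
    {"jaw":0,"offset":[0,0,0],"rot":[0,0,0]},
    {"jaw":0,"offset":[4,0,0],"rot":[0,0,0]},
    {"jaw":0,"offset":[4,0,0],"rot":[0,0,0]},
    {"jaw":0,"offset":[2,0,0],"rot":[0,0,0]},
    {"jaw":0,"offset":[0,0,0],"rot":[0,0,0]}
  ]
}}

```text
time_s: 13.25
eef_pos: [0.5697, 0.0805, 0.2451]
eef_rot: [-0.247, 0.646, 0.238, 0.682]
wrist_force: [-0.3, -0.2, -0.8]
opening: 0.0
grasp_force: 0.0
```

Request:
{"fn": "apply_moves", "kwargs": {
  "moves": [
    {"jaw":0,"offset":[2,0,0],"rot":[0,0,0]},
    {"jaw":0,"offset":[2,0,0],"rot":[0,0,0]},
    {"jaw":0,"offset":[1.7,0,0],"rot":[0,0,0]},
    {"jaw":0,"offset":[0,0,0],"rot":[0,0,0]},
    {"jaw":0,"offset":[0,0,0],"rot":[0,0,0]}
  ]
}}

```text
time_s: 13.88
eef_pos: [0.5695, 0.0804, 0.2505]
eef_rot: [-0.247, 0.646, 0.238, 0.682]
wrist_force: [1.5, 1.8, -2.1]
opening: -0.0
grasp_force: 1.6
```

Request:
{"fn": "apply_moves", "kwargs": {
  "moves": [
    {"jaw":0,"offset":[-12,0,0],"rot":[0,0,0]},
    {"jaw":0,"offset":[-20,0,0],"rot":[0,0,0]},
    {"jaw":0,"offset":[-20,-18,-5],"rot":[0,0,0]},
    {"jaw":0,"offset":[-6,-20,-20],"rot":[0,0,0]},
    {"jaw":0,"offset":[0,-20,-20],"rot":[0,0,0]}
  ]
}}

```text
time_s: 14.5
eef_pos: [0.4996, 0.0976, 0.1903]
eef_rot: [-0.248, 0.645, 0.238, 0.682]
wrist_force: [1.3, 0.1, 0.0]
opening: 0.002
grasp_force: 0.0
```

```bash
cat > meas.py <<'E'
from h import *
o=state()
d=np.median([ctrl.camera("wrist")[1] for i in range(4)],0)
P,T=wcloud(o,d); b=w2b(P.reshape(-1,3)).reshape(P.shape); print("cam",w2b(T[:3,3]).round(4))
m=(d>0)&(b[...,0]>-.06)&(b[...,0]<-.02)&(b[...,2]>.23)&(b[...,2]<.30)&(b[...,1]>-.05)&(b[...,1]<.17)
vv,uu=np.where(m); L=[];C=[]
for u in range(uu.min(),uu.max()+1):
    k=vv[uu==u]
    if not len(k): continue
    z=b[k,u]; y=np.median(z[-3:,1])
    if y>.112 and len(k)>3: C.append((z[0,2]+z[-1,2])/2*1000)
    if y<.098: L.append((y*1000,z[-1,2]*1000))
L=np.array(L); print("pin",np.mean(C).round(2),len(C))
for lo,hi in ((60,98),(0,60),(-45,0)):
    s=L[(L[:,0]>lo)&(L[:,0]<hi),1]; print("lip last-pixel",lo,hi,s.min().round(2),s.mean().round(2),"edge est",(s.mean()-.4).round(2))
E
python3 meas.py
```

```text
14.5 [0.4996 0.0976 0.1903] [-0.2478  0.6454  0.2384  0.6821] [1.3 0.1 0. ] 0.0
cam [[-0.207  -0.0948  0.2609]]
pin 262.44 11
lip last-pixel 60 98 261.68 262.11 edge est 261.71
lip last-pixel 0 60 261.75 262.09 edge est 261.69
lip last-pixel -45 0 261.86 262.17 edge est 261.77
```

The lip is at 261.7 mm against the pin's 262.4 mm, which is level. Next is the button.

Request:
{"fn": "apply_moves", "kwargs": {
  "moves": [
    {"jaw":0,"offset":[0,42,-36],"rot":[0,0,0]},
    {"jaw":0,"offset":[0,42,-36],"rot":[0,0,0]},
    {"jaw":0,"offset":[15,42,-36],"rot":[0,0,0]},
    {"jaw":0,"offset":[15,42,-36],"rot":[0,0,0]},
    {"jaw":0,"offset":[15,42,-36],"rot":[0,0,0]}
  ]
}}

```text
time_s: 15.32
eef_pos: [0.4971, -0.1829, 0.228]
eef_rot: [-0.247, 0.646, 0.239, 0.682]
wrist_force: [0.6, -0.6, -0.5]
opening: -0.004
grasp_force: 0.0
```

```bash
python3 - <<'E'
from h import *
o=state(); print(np.round(o["q"],3))
E
```

```text
15.325 [ 0.4971 -0.1829  0.228 ] [-0.2467  0.6458  0.2391  0.6819] [ 0.6 -0.6 -0.5] -0.0
[-1.249  0.556  1.99   1.28   1.824 -1.011]
```

Request:
{"fn": "apply_moves", "kwargs": {
  "moves": [
    {"jaw":0,"offset":[25,10,0],"rot":[0,-10,0]},
    {"jaw":0,"offset":[25,10,-5],"rot":[0,-10,0]},
    {"jaw":0,"offset":[20,10,-5],"rot":[0,-10,0]},
    {"jaw":0,"offset":[0,10,0],"rot":[0,-10,0]},
    {"jaw":0,"offset":[0,10,0],"rot":[0,-10,0]}
  ]
}}

```text
time_s: 15.95
eef_pos: [0.528, -0.2204, 0.3008]
eef_rot: [-0.12, 0.874, 0.321, 0.344]
wrist_force: [-0.8, 0.8, -0.8]
opening: -0.002
grasp_force: 0.0
```

Request:
{"fn": "apply_moves", "kwargs": {
  "moves": [
    {"jaw":0,"offset":[0,0,0],"rot":[0,-10,0]},
    {"jaw":0,"offset":[0,0,0],"rot":[0,-10,0]},
    {"jaw":0,"offset":[0,0,0],"rot":[0,-10,0]},
    {"jaw":0,"offset":[0,0,0],"rot":[0,-10,0]},
    {"jaw":0,"offset":[0,0,0],"rot":[0,-3,0]}
  ]
}}

```text
time_s: 16.58
eef_pos: [0.5293, -0.2175, 0.3]
eef_rot: [0.004, 0.938, 0.345, 0.001]
wrist_force: [-0.3, 0.4, -0.6]
opening: 0.005
grasp_force: 0.0
```

```bash
python3 - <<'E'
from h import *
o=state(); print(np.round(o["q"],3)); A=R.from_quat(np.roll(o["eef_rot"],-1)).as_matrix(); print(A.round(3))
im,d=ctrl.camera("side"); P=cloud("side",d)
sub=P[335:385,215:265]; g=im[335:385,215:265].max(-1)
m=(sub[...,2]>.046)&(sub[...,2]<.056)&(g<90)&(abs(sub[...,0]-.4386)<.03)&(abs(sub[...,1]+.311)<.03); q=sub[m]; print("button",len(q),((np.percentile(q,2,axis=0)+np.percentile(q,98,axis=0))/2).round(4),q.min(0).round(4),q.max(0).round(4))
r=ctrl.outline_of("side","fan_box");
if r: q=P[r[0]["region"]]; q=q[(q[:,2]>.022)&(q[:,2]<.034)]; print("box",np.percentile(q,[1,99],axis=0).round(4).tolist())
im,d=ctrl.camera("wrist"); r=ctrl.outline_of("wrist","fan_button_top"); W,_=wcloud(o,d)
for x in r[:1]:
    q=W[x["region"]&(d>0)]; t=q[q[:,2]>.044]; print("wrist",x["score"],len(t),np.percentile(t,[2,50,98],axis=0).round(4).tolist())
t=np.array([.4386,-.311,.075]); print("tool delta",(A.T@(t-o["eef_pos"])*1000).round(1))
E
```

```text
16.575 [ 0.5293 -0.2175  0.3   ] [0.004  0.9385 0.3453 0.001 ] [-0.3  0.4 -0.6] 0.0
[-0.596  0.12   1.537 -0.003  1.477  0.27 ]
[[ 0.762  0.648  0.005]
 [ 0.648 -0.761 -0.007]
 [-0.001  0.008 -1.   ]]
button 117 [ 0.4384 -0.3101  0.0493] [ 0.4243 -0.3246  0.0461] [ 0.4521 -0.2951  0.0526]
box [[0.4033, -0.354, 0.0229], [0.4729, -0.2655, 0.0325]]
wrist 0.59 9 [[0.4493, -0.3001, 0.0441], [0.4513, -0.297, 0.0469], [0.4536, -0.295, 0.0473]]
tool delta [-129.5   10.5  225.2]
```

Request:
{"fn": "apply_moves", "kwargs": {
  "moves": [
    {"jaw":0,"offset":[-44,3,20],"rot":[0,0,0]},
    {"jaw":0,"offset":[-43,3,20],"rot":[0,0,0]},
    {"jaw":0,"offset":[-43,3,20],"rot":[0,0,0]},
    {"jaw":0,"offset":[0,0,60],"rot":[0,0,0]},
    {"jaw":0,"offset":[0,0,60],"rot":[0,0,0]}
  ]
}}

```text
time_s: 17.4
eef_pos: [0.4335, -0.3129, 0.1178]
eef_rot: [0.004, 0.94, 0.342, 0.002]
wrist_force: [0.9, -0.9, 0.2]
opening: 0.004
grasp_force: 0.0
```

Request:
{"fn": "apply_moves", "kwargs": {
  "moves": [
    {"jaw":0,"offset":[0,0,30],"rot":[0,0,0]},
    {"jaw":0,"offset":[0,0,8],"rot":[0,0,0]},
    {"jaw":0,"offset":[0,0,3],"rot":[0,0,0]},
    {"jaw":0,"offset":[0,0,0],"rot":[0,0,0]},
    {"jaw":0,"offset":[0,0,0],"rot":[0,0,0]}
  ]
}}

```text
time_s: 18.02
eef_pos: [0.4349, -0.3122, 0.0787]
eef_rot: [0.004, 0.939, 0.344, 0.001]
wrist_force: [-0.6, 0.2, 0.5]
opening: 0.001
grasp_force: 0.0
```

Request:
{"fn": "apply_moves", "kwargs": {
  "moves": [
    {"jaw":0,"offset":[4,1,15],"rot":[0,0,0]},
    {"jaw":0,"offset":[0,0,10],"rot":[0,0,0]},
    {"jaw":0,"offset":[0,0,4],"rot":[0,0,0]},
    {"jaw":0,"offset":[0,0,3],"rot":[0,0,0]},
    {"jaw":0,"offset":[0,0,0],"rot":[0,0,0]}
  ]
}}

```text
time_s: 18.65
eef_pos: [0.4377, -0.3093, 0.045]
eef_rot: [0.002, 0.939, 0.344, 0.001]
wrist_force: [-1.2, 3.9, 4.8]
opening: 0.003
grasp_force: 2.1
```

Request:
{"fn": "apply_moves", "kwargs": {
  "moves": [
    {"jaw":0,"offset":[0,0,1],"rot":[0,0,0]},
    {"jaw":0,"offset":[0,0,1],"rot":[0,0,0]},
    {"jaw":0,"offset":[0,0,0],"rot":[0,0,0]},
    {"jaw":0,"offset":[0,0,0],"rot":[0,0,0]},
    {"jaw":0,"offset":[0,0,0],"rot":[0,0,0]}
  ]
}}

```text
time_s: 19.27
eef_pos: [0.438, -0.3098, 0.044]
eef_rot: [0.003, 0.939, 0.344, 0.001]
wrist_force: [-3.2, 5.4, 9.6]
opening: -0.002
grasp_force: 5.0
```

It is bottomed out: the force is above 5 N and the button has travelled 6 mm. Releasing straight up.

Request:
{"fn": "apply_moves", "kwargs": {
  "moves": [
    {"jaw":0,"offset":[0,0,-6],"rot":[0,0,0]},
    {"jaw":0,"offset":[0,0,-10],"rot":[0,0,0]},
    {"jaw":0,"offset":[0,0,-30],"rot":[0,0,0]},
    {"jaw":0,"offset":[0,0,-40],"rot":[0,0,0]},
    {"jaw":0,"offset":[0,0,-30],"rot":[0,0,0]}
  ]
}}

```text
time_s: 19.9
eef_pos: [0.438, -0.3101, 0.1615]
eef_rot: [0.004, 0.939, 0.343, 0.001]
wrist_force: [-0.2, 0.5, -0.1]
opening: -0.003
grasp_force: 0.0
```

Request:
{"fn": "apply_moves", "kwargs": {
  "moves": [
    {"jaw":0,"offset":[0,0,0],"rot":[0,0,0]},
    {"jaw":0,"offset":[0,0,0],"rot":[0,0,0]},
    {"jaw":0,"offset":[0,0,0],"rot":[0,0,0]},
    {"jaw":0,"offset":[0,0,0],"rot":[0,0,0]},
    {"jaw":0,"offset":[0,0,0],"rot":[0,0,0]}
  ]
}}

```text
time_s: 20.52
eef_pos: [0.4374, -0.3091, 0.1586]
eef_rot: [0.002, 0.939, 0.344, 0.001]
wrist_force: [-0.5, -0.7, -0.5]
opening: 0.001
grasp_force: 0.0
```

```bash
python3 - <<'E'
from h import *
o=state()
im,d=ctrl.camera("side"); P=cloud("side",d); sub=P[335:385,215:265]; g=im[335:385,215:265].max(-1)
m=(sub[...,2]>.044)&(sub[...,2]<.056)&(g<90)&(abs(sub[...,0]-.4386)<.012)&(abs(sub[...,1]+.311)<.012); print("button z",m.sum(),np.median(sub[m][:,2]))
fitlip()
for t in ["tip_tin","spare_board"]:
    r=ctrl.outline_of("scene",t); print(t,[np.round(x["position"]).tolist() for x in r[:1]])
E
```

```text
20.525 [ 0.4374 -0.3091  0.1586] [2.100e-03 9.391e-01 3.436e-01 6.000e-04] [-0.5 -0.7 -0.5] 0.0
button z 105 0.049830375544832495
score 0.77 n 614 slope [0.848 0.296] z-x med 0.2994
tip_tin [[235.0, 282.0]]
spare_board []
```

The button is back up at 50 mm, the sash is holding its height and the tin hasn't moved. Handing in.

```bash
python3 -c "
from bench import ctrl
print(ctrl.hand_in())"
```

```text
the job is handed in; nothing more can be done
None
```

I pushed the window up until its lip sat within about 1 mm of the pointer, then pressed the fan button fully down and released it, and handed the job in; the tin did not move, but the circuit board did not show up in the final check.

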